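# Log a sample as passed at the microscope bench

## Robot

A 6-joint arm with a two-finger parallel gripper is mounted at the origin on the work surface. World frame = base frame: x ahead of the robot, y to its left, z up, the work surface at z = 0. Lengths are in mm, angles in rad, forces in N, time in s.
With the tool pointing down it reaches from about 275 to 750 mm from the base axis. Payload 10.2 kg.
Tool frame: the origin (TCP) lies between the finger pads; the fingertips stand 8 mm ahead of it and the grasp point (between the pads) lies 11 mm behind it; z points along the fingers, y is the line along which they close (so a half turn about z gives the same grasp; the last joint's range is limited). The gripper opens to 85 mm and grips with 20 to 120 N. Pads are 22 mm wide; open, the fingers measure 114 mm over their backs; the gripper's body (76 mm by 85 mm) begins 54 mm behind the grasp point. The pads swing forward as they close: fully open they stand 13 mm farther back than shut.
Start: joints at [0.989, 0.313, 1.498, -0, 1.331, -0.223], TCP at [184.367, 491.569, 239.294] pointing down, gripper open.
Joint ranges: [-2.94, 2.94], [-0.97, 2.17], [0.19, 2.56], [-1.23, 4.37], [0.02, 3.11], [-2.88, 2.88]. Speed limits (rad/s): [2.39, 2.39, 3.01, 3.14, 3.14, 3.14].

## Interface

Orientations are given as a unit quaternion [w, x, y, z].
In Python, from rig import * gives the robot as it stands.
- The arm moves only by the shell command python3 -m handwheel 'ROWS' [FORCE]. ROWS is JSON, a list that holds one entry, the list of rows, each a list of 7 numbers: the shift along the world's x, y, z in mm, then the turn, a rotation vector about the world's x, y, z in degrees, then the opening, from -1 (shut) to 1 (fully open). A call has 1 to 8 rows; each row shifts and turns the commanded pose from where the row before left it; what a row does not reach is not made up. A row lasts 1/8 s, in which the tool goes at most 62.5 mm and 10.7 degrees, less where a joint would pass 70% of its speed; a pose out of reach is approached as far as the arm can. A call is refused whole if a number of a shift passes 62.5 or a number of a turn 10.7, either way. A call with a gripper value outside its range is refused whole. The fingers move at their own pace and stop on an object; FORCE is the grip in N (left out, the last holds). Time passes only in rows, so rows that do not move let the fingers close. It gives the time, the measured TCP pose, the force, the opening and the grip force at its end, in the units of the state.
- sense(): the state, without advancing time (a new reading comes with each control period).
- capture(name): name is "scene" or "top" or "wrist"; returns a dict with "image" (420x560x3 uint8, red, green, blue), "fx", "fy", "cx", "cy" (pixels), "dist_coeffs" ([k1, k2, p1, p2, k3] as OpenCV has them; the pictures are not rectified), "rvec" (rotation vector, rad) and "tvec" (3), from world to camera coordinates, as OpenCV has them; the wrist camera has in their place "hand_eye" (4x4, takes a point from camera to tool coordinates, whose origin is the TCP and whose axes are the flange's). Camera axes: x right, y down, z forward; pixel columns grow to the right and rows downward; lengths in mm; the calibration is good to about 2 mm. A picture is of the moment at which its call begins: read the wrist's pose just before it. There is no depth.
- finish_job(): hands the job in; it is judged then, once.
The state is a dict: "time_s": time; "joints": joint angles; "dq": joint speeds; "tau": joint torques, N m; "eef_pos": TCP position; "ee_rot": TCP orientation; "force": force on the tool from outside, world axes, zero at the start; "wrist_torque": the same for the moment, N m; "grip_width": opening from 0.0 (shut) to 1.0 (fully open); "grip_force": force on a finger pad.
Only numpy, scipy, OpenCV 4.12 (cv2) and the standard library are available. Lean on these libraries where they do the work, as an engineer would, in place of code of your own. Each camera call takes 0.05 s, during which the arm holds its last target. There are 200 camera calls.

## Task

Log the sample as passed: with closed fingertips tap down the amber key of the lamp supply, then the blue key of the camera control, then the green key of the pass box, in that order and each lightly, so that all three stay down. Do not press the red reject key. Nothing is to be picked up: leave the boxes and everything else on the bench standing where they are.

Things in the scene. Friction and masses are not known exactly. Their poses are not given: they have to be found in the camera images.
- lamp_box: lamp supply: white box 100 (x) x 80 (y) x 55 mm high with an orange-amber round key on top. Its origin is the centre of its underside, z up; the key sits in the middle of its top. Four rubber feet, loose on the bench, about 0.9 kg.
- camera_box: camera control: grey box 90 (x) x 80 (y) x 40 mm high with a blue round key on top. Its origin is the centre of its underside, z up; the key sits in the middle of its top. Four rubber feet, loose on the bench, about 0.8 kg.
- pass_box: pass box: silvery-white aluminium box 75 x 75 x 35 mm high with a green round key and a green stripe on top. Its origin is the centre of its underside, z up; the key sits in the middle of its top. Four rubber feet, loose on the bench, about 0.7 kg.
- reject_box: reject box: silvery-white aluminium box 75 x 75 x 35 mm high with a red round key and a red stripe on top. Its origin is the centre of its underside, z up; the key sits in the middle of its top. Four rubber feet, loose on the bench, about 0.7 kg.
- amber_key_top (a point): centre of the top face of the amber key of the lamp supply: a flat round cap 31 mm across in a dark collar 42 mm across and 3 mm high. The top is 69 mm above the bench when up (14 mm above the box), 8 mm less when fully down; it moves with the key
- amber_key (a joint): travel of the amber key in m: 0 up (as at the start), 0.008 fully down against its stop. It counts as pressed from 0.005. It gives way at about 3 N along its whole travel, has no spring, and stays where it is left
- blue_key_top (a point): centre of the top face of the blue key of the camera control: a flat round cap 31 mm across in a dark collar 42 mm across and 3 mm high. The top is 54 mm above the bench when up (14 mm above the box), 8 mm less when fully down; it moves with the key
- blue_key (a joint): travel of the blue key in m: 0 up (as at the start), 0.008 fully down against its stop. It counts as pressed from 0.005. It gives way at about 3 N along its whole travel, has no spring, and stays where it is left
- green_key_top (a point): centre of the top face of the green key of the pass box: a flat round cap 31 mm across in a dark collar 42 mm across and 3 mm high. The top is 49 mm above the bench when up (14 mm above the box), 8 mm less when fully down; it moves with the key
- green_key (a joint): travel of the green key in m: 0 up (as at the start), 0.008 fully down against its stop. It counts as pressed from 0.005. It gives way at about 3 N along its whole travel, has no spring, and stays where it is left
- red_key_top (a point): centre of the top face of the red key of the reject box: a flat round cap 31 mm across in a dark collar 42 mm across and 3 mm high. The top is 49 mm above the bench when up (14 mm above the box), 8 mm less when fully down; it moves with the key
- red_key (a joint): travel of the red key in m: 0 up (as at the start), 0.008 fully down against its stop. It counts as pressed from 0.005. It gives way at about 3 N along its whole travel, has no spring, and stays where it is left
- vial: amber glass sample jar, white cap, 38 mm across, 65 mm high, upright. Loose, not part of the work, to be left standing where it is. Origin: centre of its underside
- dish: white ceramic dish, 76 mm across, 18 mm high. Loose, not part of the work, to be left standing where it is. Origin: centre of its underside
- brush: small cleaning brush, 130 mm long, lying flat, less than 30 mm high. Loose, not part of the work, to be left where it is. Its x axis runs along it
- mount: copper-coloured cylindrical sample mount with a brass face, 32 mm across, 22 mm high. Loose, not part of the work, to be left standing where it is. Origin: centre of its underside
- lens_ring: aluminium lens ring, 48 mm outside, 34 mm hole, 16 mm high, lying flat. Loose, not part of the work, to be left standing where it is. Origin: centre of its underside
- remote: black remote control, 50 x 130 x 18 mm, lying flat. Loose, not part of the work, to be left standing where it is. Origin: centre of its underside
Things that resemble listed ones, but are neither listed nor needed, are in the scene too. Of the things that look like the lens_ring, take the one that is farthest to the robot's right at the start.

How it is judged (in metres and radians):
On the way, in this order (a step that is already met when the one before it is completed fails the run):
1. the amber key is pressed (value of joint amber_key above 0.005 m and contact force between the fingers and lamp_box above 0.3 N), for 0.02 s.
2. then the blue key is pressed (value of joint blue_key above 0.005 m and contact force between the fingers and camera_box above 0.3 N), for 0.02 s.
3. then the green key is pressed (value of joint green_key above 0.005 m and contact force between the fingers and pass_box above 0.3 N), for 0.02 s.
At the end, for the whole second after the job is handed in: The amber, blue and green keys are each down by at least 5 of their 8 mm, the red key by less than 2.5 mm; the four boxes and the six bystanders are at rest within 20 mm of where they began, the boxes and the jar upright within 0.1 rad (value of joint each of amber_key, blue_key, green_key above 0.005 m and value of joint red_key below 0.0025 m and distance of each of lamp_box, camera_box, pass_box, reject_box, vial, dish, brush, mount, lens_ring, remote from where it was at the start of the episode below 0.02 m and angle between each of lamp_box, camera_box, pass_box, reject_box, vial's own z axis and vertical below 0.1 rad and linear speed of each of lamp_box, camera_box, pass_box, reject_box, vial, dish, brush, mount, lens_ring, remote below 0.02 m/s); the robot touches nothing.
It fails at once if a key pressed (2.5 mm) out of order: blue before amber is down (5 mm), or green before blue is down (5 mm) ((value of joint blue_key above 0.0025 m and value of joint amber_key below 0.005 m) or (value of joint green_key above 0.0025 m and value of joint blue_key below 0.005 m)).
It fails at once if the red key pressed (2.5 mm) (value of joint red_key above 0.0025 m).
It fails at once if a box or its key pressed with more than 30 N (contact force between the arm and lamp_box above 30 N or contact force between the arm and camera_box above 30 N or contact force between the arm and pass_box above 30 N or contact force between the arm and reject_box above 30 N).
It fails at once if a box shoved by more than 20 mm, tipped by more than 0.2 rad or lifted by more than 8 mm (distance of any of lamp_box, camera_box, pass_box, reject_box from where it was at the start of the episode above 0.02 m or angle between any of lamp_box, camera_box, pass_box, reject_box's own z axis and vertical above 0.2 rad or height (world z) of any of lamp_box, camera_box, pass_box, reject_box above 0.008 m).
It fails at once if a bystander moved by more than 20 mm (distance of any of vial, dish, brush, mount, lens_ring, remote from where it was at the start of the episode above 0.02 m).
It also fails if it takes over 51 s, if anything falls off the work surface, if the arm or the gripper's body presses on something with over 40 N, if the wrist force passes 120 N, or if a joint passes its speed limit or range.

## Working session

There is one attempt and no reset: what is moved stays moved. The work goes in short steps, Python scripts to look and compute and a shell command to move; the robot and the scene stay as the last step left them, time stands still between calls to the robot, and variables do not carry over. Pictures are saved under pics/ and viewed, at most 10 in all, crops included, and the job is handed in when it is done.

```bash
mkdir -p pics
python3 - <<'E'
from rig import *
import cv2
s=sense();print(s['time_s'],s['eef_pos'],s['ee_rot'],s['force'],s['grip_width'])
for n in('top','scene'):
    c=capture(n);cv2.imwrite(f'pics/{n}0.png',c['image'][:,:,::-1]);print(n,c['fx'],c['rvec'],c['tvec'],c['dist_coeffs'])
E
```

```text
0.0 [184.19765933 491.33736791 238.7290041 ] [-2.67499204e-04  1.78417348e-01  9.83954671e-01 -6.19998899e-04] [ 0.87591506 -0.12442536 -0.09920977] 1.001658958787439
top 435.4184261725832 [ 2.21424859 -1.97432289  0.22188565] [  53.3084691   621.14970563 1044.78437636] [0.00806668 0.         0.         0.         0.        ]
scene 451.46097944481016 [ 0.92823307  2.72910563 -0.72043762] [ 427.9720614  -369.6542597  1656.93600469] [0.01027301 0.         0.         0.         0.        ]
```

View pics/top0.png

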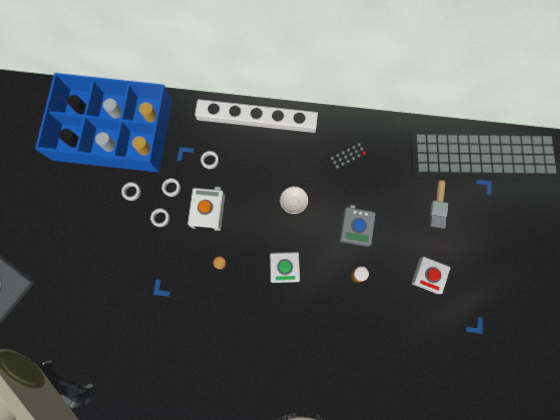

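View pics/scene0.png

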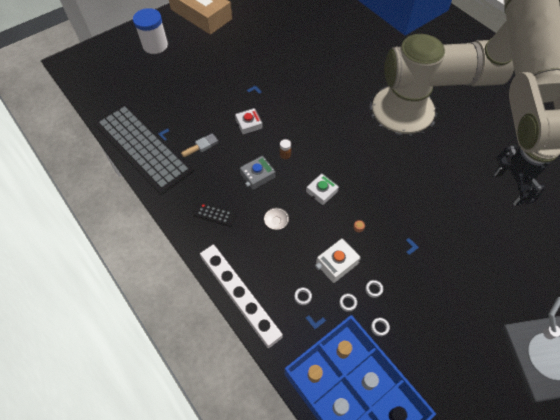

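Top view: the amber key is at (205,207), blue (360,226), green (285,267) and red (434,275). Things that could be mistaken for them:
- **Amber:** mount (219,263) and orange lids in the blue bin (148,112) and (141,146). I choose (205,207), which sits on the white box.
- **Blue:** bench corner marks. I choose (360,226), on the grey box.
- **Green:** the red key's twin box (434,275). I choose (285,267), which has the green key and stripe.

The scene view shows the same keys: amber (339,257), blue (257,169), green (322,186), red (249,118).

```bash
cat > h.py <<'E'
from rig import *
import cv2, numpy as np
def ray(c,px):
    K=np.array([[c['fx'],0,c['cx']],[0,c['fy'],c['cy']],[0,0,1]])
    u=cv2.undistortPoints(np.array([[px]],float),K,np.array(c['dist_coeffs']))[0,0]
    R=cv2.Rodrigues(np.array(c['rvec']))[0]
    return -R.T@np.array(c['tvec']), R.T@np.array([*u,1])
def onz(c,px,z):
    o,d=ray(c,px); return o+d*(z-o[2])/d[2]
HUE={'amber':(5,16),'blue':(103,125),'green':(50,85),'red':(172,5)}
def blob(img,name,near,r=16):
    h=cv2.cvtColor(img,cv2.COLOR_RGB2HSV); a,b=HUE[name]
    H=h[...,0]; m=((H>=a)&(H<=b)) if a<b else ((H>=a)|(H<=b))
    m&=(h[...,1]>120)&(h[...,2]>60); w=np.zeros(m.shape,np.uint8); cv2.circle(w,near,r,1,-1)
    n,l,st,ce=cv2.connectedComponentsWithStats((m&(w>0)).astype(np.uint8))
    i=1+np.argmax(st[1:,4]); return ce[i],st[i]
E
python3 - <<'E'
from h import *
Z=dict(amber=69,blue=54,green=49,red=49)
P=dict(top=dict(amber=(205,207),blue=(360,226),green=(285,267),red=(434,275)),scene=dict(amber=(339,257),blue=(257,169),green=(322,186),red=(249,118)))
for v in P:
    c=capture(v)
    for k,p in P[v].items():
        ce,st=blob(c['image'],k,p); print(v,k,ce.round(1),st,onz(c,ce,Z[k]).round(1))
    if v=='top':
        for n,p,z in[('mount',(219,263),22),('vial',(362,273),65),('dish',(294,200),18),('ring',(209,160),16)]: print(n,onz(c,p,z).round())
        cv2.imwrite('pics/crop.png',cv2.resize(c['image'][150:310,180:460,::-1],None,fx=2.8,fy=2.8,interpolation=cv2.INTER_CUBIC))
E
```

```text
top amber [204.4 206.2] [199 200  12  13 105] [594.5 315.2  69. ]
top blue [358.8 224.7] [353 219  13  12 115] [594.7 -84.   54. ]
top green [284.5 266.4] [279 261  12  12 113] [467.3  94.   49. ]
top red [433.9 274.5] [428 269  13  12 128] [ 490.1 -281.8   49. ]
mount [459. 264.  22.]
vial [472. -99.  65.]
dish [650.  88.  18.]
ring [736. 333.  16.]
scene amber [338.6 255.5] [334 251  11  10  86] [594.8 317.   69. ]
scene blue [256.8 167.5] [253 164   9   8  64] [595.8 -82.6  54. ]
scene green [323.1 184. ] [319 178  11  11  59] [464.   94.2  49. ]
scene red [247.8 116.5] [244 113   9   8  55] [ 492.2 -279.7   49. ]
```

View pics/crop.png

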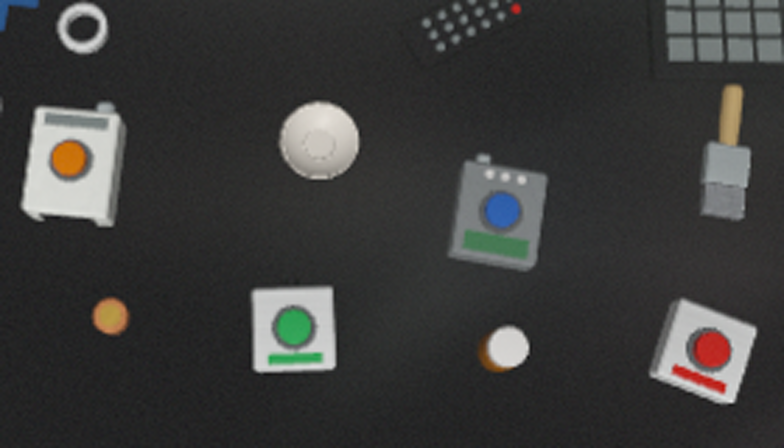

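The crop confirms the choice: orange key on the white box, blue key on the grey box, green key with a green stripe. Targets are amber (594.6,316), blue (595,-83) and green (466,94).

```bash
python3 -m handwheel '[[[51,-22,0,0,0,0,-1],[51,-22,0,0,0,0,-1],[51,-22,0,0,0,0,-1],[51,-22,0,0,0,0,-1],[51,-22,0,0,0,0,-1],[51,-22,0,0,0,0,-1],[51,-22,-30,0,0,0,-1],[53,-21,-40,0,0,0,-1]]]'; python3 -m handwheel '[[[0,0,-30,0,0,0,-1],[0,0,-30,0,0,0,-1],[0,0,0,0,0,0,-1],[0,0,0,0,0,0,-1]]]'
```

```text
time_s: 1.2
eef_pos: [590.3, 317.9, 173.2]
ee_rot: [0.001, 0.179, 0.984, 0.0]
force: [-1.1, 0.5, -0.1]
grip_width: 0.006
grip_force: 0.0
time_s: 1.7
eef_pos: [588.9, 319.2, 115.2]
ee_rot: [0.001, 0.178, 0.984, 0.0]
force: [-0.1, -0.2, 0.1]
grip_width: -0.0
grip_force: 0.0
```

```bash
python3 -m handwheel '[[[6,-3,-15,0,0,0,-1],[0,0,0,0,0,0,-1],[0,0,0,0,0,0,-1]]]'
python3 - <<'E'
from h import *
s=sense();c=capture('wrist');print(s['eef_pos'],c['hand_eye'],c['fx'],c['cx'],c['cy'])
cv2.imwrite('pics/w1.png',c['image'][:,:,::-1])
E
```

```text
time_s: 2.08
eef_pos: [594.5, 315.9, 98.9]
ee_rot: [0.0, 0.178, 0.984, 0.0]
force: [0.3, 0.3, -0.7]
grip_width: -0.0
grip_force: 0.0
[594.54766992 315.89763588  98.85765444] [[ 1.12757720e-03 -9.62264979e-01 -2.72111812e-01  6.94348134e+01]
 [ 9.99998802e-01  1.37352953e-03 -7.13396135e-04 -3.70599179e-01]
 [ 1.06022973e-03 -2.72110681e-01  9.62265376e-01 -1.34371994e+02]
 [ 0.00000000e+00  0.00000000e+00  0.00000000e+00  1.00000000e+00]] 311.91984708056543 277.1430612234539 208.54877112404276
```

View pics/w1.png

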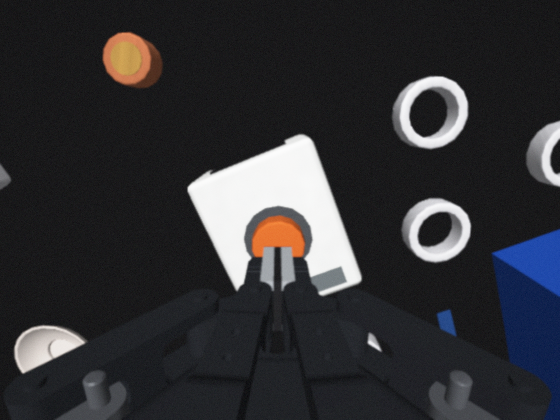

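Wrist view: the fingertips at (278,250) stand over the amber cap, whose centre is about (278,242). That is within about 3 mm, good enough. Descending slowly.

```bash
python3 -m handwheel '[[[0,0,-10,0,0,0,-1],[0,0,-7,0,0,0,-1],[0,0,-3,0,0,0,-1],[0,0,-2,0,0,0,-1],[0,0,0,0,0,0,-1]]]';python3 -m handwheel '[[[0,0,-1,0,0,0,-1],[0,0,-1,0,0,0,-1],[0,0,0,0,0,0,-1]]]';python3 -m handwheel '[[[0,0,-1,0,0,0,-1],[0,0,-1,0,0,0,-1],[0,0,0,0,0,0,-1]]]'
```

```text
time_s: 2.75
eef_pos: [594.5, 316.0, 76.8]
ee_rot: [0.0, 0.178, 0.984, 0.0]
force: [-0.7, -0.2, 0.1]
grip_width: -0.003
grip_force: 0.0
time_s: 3.12
eef_pos: [594.6, 316.0, 74.9]
ee_rot: [0.0, 0.178, 0.984, 0.0]
force: [0.7, -0.1, 1.9]
grip_width: 0.003
grip_force: 1.3
time_s: 3.5
eef_pos: [594.6, 316.0, 72.6]
ee_rot: [0.0, 0.178, 0.984, 0.0]
force: [1.7, 0.1, 1.5]
grip_width: -0.002
grip_force: 0.9
```

```bash
python3 -m handwheel '[[[0,0,-1,0,0,0,-1],[0,0,-1,0,0,0,-1],[0,0,-0.5,0,0,0,-1],[0,0,0,0,0,0,-1]]]'; python3 -m handwheel '[[[0,0,-0.5,0,0,0,-1],[0,0,0,0,0,0,-1]]]'; python3 -m handwheel '[[[0,0,-0.5,0,0,0,-1],[0,0,0,0,0,0,-1]]]'
```

```text
time_s: 4.0
eef_pos: [594.5, 316.0, 70.1]
ee_rot: [0.0, 0.178, 0.984, 0.0]
force: [2.1, 0.3, 2.3]
grip_width: 0.001
grip_force: 1.2
time_s: 4.25
eef_pos: [594.5, 315.9, 69.7]
ee_rot: [0.0, 0.178, 0.984, 0.0]
force: [1.7, 0.0, 2.2]
grip_width: 0.001
grip_force: 1.2
time_s: 4.5
eef_pos: [594.4, 315.9, 69.2]
ee_rot: [0.0, 0.178, 0.984, 0.0]
force: [2.5, 0.9, 2.7]
grip_width: -0.004
grip_force: 1.2
```

```bash
python3 -m handwheel '[[[0,0,-0.4,0,0,0,-1],[0,0,0,0,0,0,-1]]]'; python3 -m handwheel '[[[0,0,20,0,0,0,-1],[0,0,40,0,0,0,-1],[0,-60,40,0,0,0,-1],[0,-60,0,0,0,0,-1],[0,-60,0,0,0,0,-1],[0,-60,0,0,0,0,-1],[0,-60,0,0,0,0,-1],[0,-50,0,0,0,0,-1]]]';  python3 -m handwheel '[[[0,-49,-20,0,0,0,-1],[0,0,-20,0,0,0,-1],[0,0,0,0,0,0,-1]]]'
```

```text
time_s: 4.75
eef_pos: [594.5, 316.0, 69.1]
ee_rot: [0.0, 0.178, 0.984, 0.0]
force: [0.7, 0.5, 4.9]
grip_width: -0.002
grip_force: 2.5
time_s: 5.75
eef_pos: [593.9, -28.2, 164.4]
ee_rot: [-0.0, 0.179, 0.984, -0.0]
force: [1.2, -0.1, -0.3]
grip_width: -0.002
grip_force: 0.0
time_s: 6.12
eef_pos: [593.6, -75.1, 122.9]
ee_rot: [-0.002, 0.179, 0.984, 0.0]
force: [0.3, -0.0, 0.3]
grip_width: -0.002
grip_force: 0.0
```

Amber reached its stop (4.9 N). Now lining up over blue, with a wrist check.

```bash
python3 -m handwheel '[[[2,-8,-20,0,0,0,-1],[0,0,-16,0,0,0,-1],[0,0,0,0,0,0,-1],[0,0,0,0,0,0,-1]]]'
python3 - <<'E'
from h import *
c=capture('wrist'); cv2.imwrite('pics/w2.png',c['image'][:,:,::-1])
E
```

```text
time_s: 6.62
eef_pos: [596.6, -82.9, 87.8]
ee_rot: [0.0, 0.178, 0.984, -0.0]
force: [0.1, 0.9, 0.1]
grip_width: -0.003
grip_force: 0.0
```

View pics/w2.png

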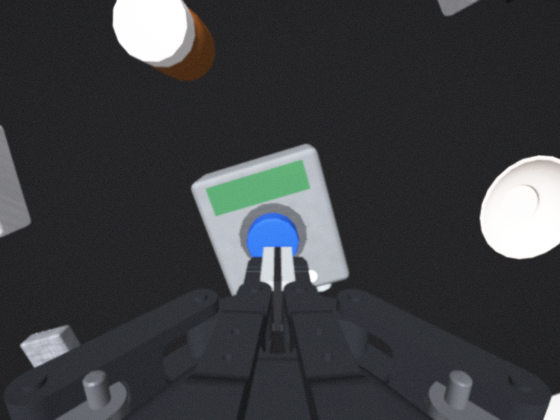

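Wrist view: the blue cap is at about (273,240), with the tips at (277,250). I'll nudge by (-3,-1) mm and press.

```bash
python3 -m handwheel '[[[-3,-1,-12,0,0,0,-1],[0,0,-9,0,0,0,-1],[0,0,-3,0,0,0,-1],[0,0,-2,0,0,0,-1],[0,0,0,0,0,0,-1]]]';python3 -m handwheel '[[[0,0,-1,0,0,0,-1],[0,0,-1,0,0,0,-1],[0,0,-1,0,0,0,-1],[0,0,0,0,0,0,-1]]]';python3 -m handwheel '[[[0,0,-1,0,0,0,-1],[0,0,-1,0,0,0,-1],[0,0,-1,0,0,0,-1],[0,0,0,0,0,0,-1]]]'
```

```text
time_s: 7.3
eef_pos: [593.6, -84.1, 61.6]
ee_rot: [0.0, 0.178, 0.984, -0.0]
force: [0.9, 1.0, -0.3]
grip_width: -0.001
grip_force: 0.0
time_s: 7.8
eef_pos: [593.7, -84.1, 58.6]
ee_rot: [0.0, 0.178, 0.984, -0.0]
force: [1.5, 0.9, 1.0]
grip_width: -0.001
grip_force: 1.0
time_s: 8.3
eef_pos: [593.5, -84.1, 55.4]
ee_rot: [0.0, 0.178, 0.984, -0.0]
force: [1.0, 0.2, 2.3]
grip_width: 0.001
grip_force: 1.1
```

```bash
python3 -m handwheel '[[[0,0,-1,0,0,0,-1],[0,0,0,0,0,0,-1]]]'; python3 -m handwheel '[[[0,0,-0.5,0,0,0,-1],[0,0,0,0,0,0,-1]]]'; python3 -m handwheel '[[[0,0,-0.4,0,0,0,-1],[0,0,0,0,0,0,-1]]]'
```

```text
time_s: 8.55
eef_pos: [593.4, -84.1, 54.4]
ee_rot: [-0.0, 0.178, 0.984, -0.0]
force: [1.6, -0.8, 2.0]
grip_width: 0.002
grip_force: 1.0
time_s: 8.8
eef_pos: [593.4, -84.1, 54.0]
ee_rot: [-0.0, 0.178, 0.984, -0.0]
force: [1.4, 0.5, 3.9]
grip_width: 0.002
grip_force: 2.0
time_s: 9.05
eef_pos: [593.4, -84.1, 54.0]
ee_rot: [0.0, 0.178, 0.984, -0.0]
force: [-0.4, -0.4, 7.2]
grip_width: -0.005
grip_force: 3.6
```

Blue is at its stop. On to green.

```bash
python3 -m handwheel '[[[0,0,20,0,0,0,-1],[0,0,40,0,0,0,-1],[-25,36,20,0,0,0,-1],[-25,36,0,0,0,0,-1],[-25,36,0,0,0,0,-1],[-25,36,0,0,0,0,-1],[-27,34,0,0,0,0,-1],[0,0,0,0,0,0,-1]]]'; python3 -m handwheel '[[[0,0,-30,0,0,0,-1],[0,0,-20,0,0,0,-1],[0,0,0,0,0,0,-1],[0,0,0,0,0,0,-1]]]'
python3 - <<'E'
from h import *
c=capture('wrist'); cv2.imwrite('pics/w3.png',c['image'][:,:,::-1])
E
```

```text
time_s: 10.05
eef_pos: [464.4, 95.7, 133.1]
ee_rot: [-0.001, 0.177, 0.984, -0.0]
force: [0.5, 0.2, -0.1]
grip_width: 0.004
grip_force: 0.0
time_s: 10.55
eef_pos: [466.9, 93.6, 84.1]
ee_rot: [0.0, 0.179, 0.984, 0.0]
force: [0.5, 1.2, 0.8]
grip_width: 0.0
grip_force: 0.0
```

View pics/w3.png

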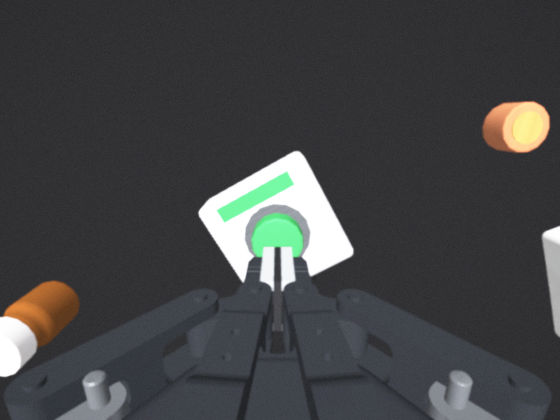

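Wrist view: the green cap is at about (277,238), with the tips laterally aligned and about 3 mm short. I'll nudge by (-2,1) mm. Contact is expected at z≈57 and the stop at z≈49.

```bash
python3 -m handwheel '[[[-2,1,-12,0,0,0,-1],[0,0,-10,0,0,0,-1],[0,0,-3,0,0,0,-1],[0,0,-2,0,0,0,-1],[0,0,0,0,0,0,-1]]]';python3 -m handwheel '[[[0,0,-1,0,0,0,-1],[0,0,-1,0,0,0,-1],[0,0,-1,0,0,0,-1],[0,0,0,0,0,0,-1]]]';python3 -m handwheel '[[[0,0,-1,0,0,0,-1],[0,0,-1,0,0,0,-1],[0,0,-1,0,0,0,-1],[0,0,0,0,0,0,-1]]]'
```

```text
time_s: 11.22
eef_pos: [464.5, 94.9, 56.6]
ee_rot: [0.0, 0.178, 0.984, 0.0]
force: [0.1, -0.5, -0.0]
grip_width: 0.002
grip_force: 0.0
time_s: 11.72
eef_pos: [464.7, 94.9, 53.6]
ee_rot: [0.0, 0.178, 0.984, 0.0]
force: [0.6, -0.4, 0.3]
grip_width: -0.002
grip_force: 0.8
time_s: 12.22
eef_pos: [464.5, 94.9, 50.5]
ee_rot: [0.0, 0.178, 0.984, 0.0]
force: [1.6, 0.6, 0.8]
grip_width: -0.002
grip_force: 0.9
```

```bash
python3 -m handwheel '[[[0,0,-1,0,0,0,-1],[0,0,0,0,0,0,-1]]]'; python3 -m handwheel '[[[0,0,-0.5,0,0,0,-1],[0,0,0,0,0,0,-1]]]'; python3 -m handwheel '[[[0,0,-0.4,0,0,0,-1],[0,0,0,0,0,0,-1]]]'
```

```text
time_s: 12.48
eef_pos: [464.4, 94.9, 49.5]
ee_rot: [-0.0, 0.178, 0.984, -0.0]
force: [2.4, -0.4, 2.0]
grip_width: 0.001
grip_force: 0.9
time_s: 12.72
eef_pos: [464.4, 94.9, 49.0]
ee_rot: [-0.0, 0.178, 0.984, -0.0]
force: [1.4, 0.3, 3.2]
grip_width: -0.003
grip_force: 1.2
time_s: 12.98
eef_pos: [464.4, 95.0, 49.0]
ee_rot: [0.0, 0.178, 0.984, -0.0]
force: [-0.1, -0.0, 7.2]
grip_width: -0.003
grip_force: 3.7
```

At the stop. I'll retreat upward, then check the boxes.

```bash
python3 -m handwheel '[[[0,0,20,0,0,0,-1],[0,0,40,0,0,0,-1],[0,0,50,0,0,0,-1],[-20,30,30,0,0,0,-1],[-30,50,0,0,0,0,-1],[-30,50,0,0,0,0,-1],[-30,50,0,0,0,0,-1],[0,0,0,0,0,0,-1]]]'; python3 -m handwheel '[[[0,0,0,0,0,0,-1],[0,0,0,0,0,0,-1],[0,0,0,0,0,0,-1]]]'
python3 - <<'E'
from h import *
Z=dict(amber=61,blue=46,green=41,red=49)
P=dict(top=dict(amber=(205,207),blue=(360,226),green=(285,267),red=(434,275)),scene=dict(amber=(339,257),blue=(257,169),green=(322,186),red=(249,118)))
old=dict(top=cv2.imread('pics/top0.png')[:,:,::-1],scene=cv2.imread('pics/scene0.png')[:,:,::-1])
for v in P:
    c=capture(v)
    for k,p in P[v].items():
        try: print(v,k,(blob(c['image'],k,p)[0]-blob(old[v],k,p)[0]).round(1),onz(c,blob(c['image'],k,p)[0],Z[k]).round(1))
        except Exception as e: print(v,k,'hidden')
    if v=='top': cv2.imwrite('pics/end.png',c['image'][:,:,::-1])
E
```

```text
time_s: 13.98
eef_pos: [351.9, 277.1, 188.2]
ee_rot: [-0.001, 0.176, 0.984, -0.0]
force: [1.4, -0.3, 0.6]
grip_width: -0.002
grip_force: 0.0
time_s: 14.35
eef_pos: [355.0, 274.2, 188.6]
ee_rot: [-0.0, 0.179, 0.984, -0.0]
force: [0.0, -0.1, -0.1]
grip_width: 0.003
grip_force: 0.0
top amber [0.1 0.2] [595.  315.4  61. ]
top blue [-0.2  0.4] [595.4 -84.6  46. ]
top green [0.  0.1] [467.8  94.   41. ]
top red [0. 0.] [ 490.1 -281.8   49. ]
scene amber [-0.1  0.6] [593.3 316.2  61. ]
scene blue [0.2 0.8] [594.2 -84.4  46. ]
scene green [-0.8  1.4] [465.6  93.   41. ]
scene red [0.  0.1] [ 491.9 -279.9   49. ]
```

View pics/end.png

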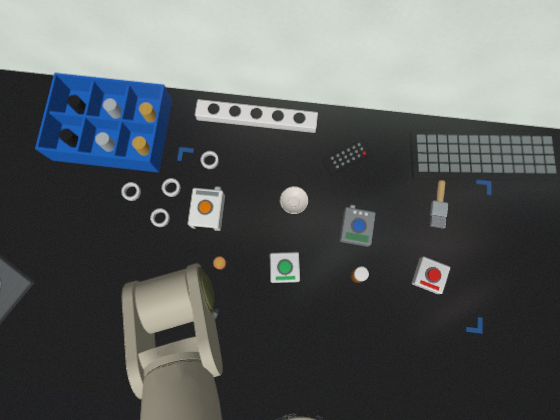

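The end view shows everything where it began: keys at (205,207), (360,226) and (285,267), and the arm clear of everything. The red key hasn't moved.

```bash
python3 -c "from rig import *; print(finish_job())"
```

```text
the job is handed in; nothing more can be done
None
```

I pressed the amber, blue and green keys in that order, each to its stop at 8 N or less on the tool readings; red was not touched, nothing shifted visibly, and the job was handed in after about 14.5 s (no verdict was shown).

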